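Fit the charged battery in the herb mill and switch it on

ROBOT

A 6-joint arm with a two-finger parallel gripper is mounted at the origin on a cart in front of the work surface, level with it; the furniture and walls round the work are solid. World frame = base frame: x ahead of the robot, y to its left, z up, the work surface at z = 0. Lengths are in m, angles in rad, forces in N, time in s.
With the tool pointing down it reaches from about 0.375 to 0.9 m from the base axis. Payload 3.1 kg.
Tool frame: the origin (TCP) lies where the fingers leave the gripper's body, on its centre line; the fingertips stand 73 mm ahead of it and the grasp point (between the pads) lies 54 mm ahead of it; z points along the fingers, y is the line along which they close (so a half turn about z gives the same grasp; the last joint's range is limited). The gripper opens to 85 mm and grips with 20 to 120 N. Pads are 22 mm wide; open, the fingers measure 114 mm over their backs; the gripper's body (76 mm by 85 mm) begins 54 mm behind the grasp point. The pads swing forward as they close: fully open they stand 13 mm farther back than shut.
Start: joints at [1.063, 0.527, 1.433, -0, 1.181, -0.178], TCP at [0.202, 0.592, 0.304] pointing down, gripper open.
Joint ranges: [-3.08, 3.08], [-0.75, 2.2], [0.22, 2.44], [-1.43, 4.57], [0, 2.65], [-2.85, 2.85]. Speed limits (rad/s): [2.79, 2.79, 3.14, 3.14, 3.14, 3.14].

INTERFACE

Orientations are given as a unit quaternion [x, y, z, w].
In Python, from station import manip gives the robot as it stands.
- The arm moves only by the tool step_arm, never from a script. Its argument "moves" is one flat list of numbers, 5 for each row, row after row: the opening, from 0 (shut) to 1 (fully open), then the shift along the world's x, y, z scaled (see below), then the turn about the world's z scaled (see below). In form: [fingers, x, y, z, yaw, fingers, x, y, z, yaw, ...]. A call has 1 to 12 rows; each row is the pose to reach, as a shift and turn from the pose commanded when the call began, turning the shorter way round; what a row does not reach only later rows make up. The controller multiplies each number of a shift by 200 mm and each number of a turn by pi rad. A row lasts 1/8 s, in which the tool goes at most 62.5 mm and 10.7 degrees, less where a joint would pass 70% of its speed; a pose out of reach is approached as far as the arm can. A call with a number of a shift or a turn outside -1 to 1 is refused whole. A call with a gripper value outside its range is refused whole. The fingers move at their own pace and stop on an object; "grip_force" is the grip in N (left out, the last holds). Time passes only in rows, so rows that repeat a pose let the fingers close. It gives the time, the measured TCP pose, the force, the opening and the grip force at its end, in the units of the state.
- manip.sense(): the state, without advancing time (a new reading comes with each control period).
- manip.snapshot(name): name is "scene" or "side" or "wrist"; returns a dict with "color" (384x512x3 uint8, blue, green, red), "z_map" (384x512 float32, m along the optical axis (not along the pixel's ray), 0 where there is no reading), "fovy" (degrees; the focal length in pixels is half the picture's height over the tangent of half this angle, whatever the lens; pixels are square), "cx", "cy" (the principal point, pixels), "k1" (the pictures are not rectified: a ray, as slopes to the right and down, at radius r is drawn at 1 + k1 r^2 times it, then the intrinsics apply), "R" (3x3) and "t" (3): a world point X has camera coordinates R X + t; the wrist camera has in their place "mount" (4x4, takes a point from camera to tool coordinates, whose origin is the TCP and whose axes are the flange's). Camera axes: x right, y down, z forward; pixel columns grow to the right and rows downward; lengths in m; the calibration is good to about 2 mm. A picture is of the moment at which its call begins: read the wrist's pose just before it.
- manip.sign_off(): hands the job in; it is judged then, once.
The state is a dict: "t": time; "q": joint angles; "qd": joint speeds; "tau": joint torques, N m; "tcp_pos": TCP position; "tool_rot": TCP orientation; "force": force on the tool from outside, world axes, zero at the start; "ft_torque": the same for the moment, N m; "finger_gap": opening from 0.0 (shut) to 1.0 (fully open); "gripper_force": force on a finger pad.
Only numpy, scipy, OpenCV 4.12 (cv2) and the standard library are available. Lean on these libraries where they do the work, as an engineer would, in place of code of your own. Each camera call takes 0.05 s, during which the arm holds its last target. There are 200 camera calls.

TASK

Take the charged battery out of its white charger and push it, brass end first, fully home into the battery bay of the green herb mill. Once it is in and you have let go of it, flip the mill's toggle over to the green dot so that it snaps on. Leave the jars, the salt shaker and the fish tin where they stand.

Things in the scene. Friction and masses are not known exactly. Their poses are not given: they have to be found in the camera images.
- battery: Loose battery pack, dark grey bar 150 x 40 x 36 high (mm), 0.25 kg, lying flat. Origin: centre of its underside; +x along its length to the brass end. Brass band at that end, blue band at the other (tail). At the start the tail half is 75 to 79 mm deep in the charger and only the brass half sticks out; in the mill only the tail half sticks out, so it must be let go and retaken by the tail half.
- battery_contacts (a point): Centre of the battery's brass end face, 75 mm along +x from its origin, 18 mm above its underside.
- battery_tail (a point): Centre of the battery's tail end face, 75 mm along -x from its origin, 18 mm above its underside.
- charger: White charger sleeve fixed to the worktop, 100 long (x) x 62 wide x 48 high (mm). Origin: centre of its underside; its open mouth faces its own -x. The tunnel is 46 wide x 41 high, 80 deep, without a floor: the battery lies on the worktop in it.
- charger_mouth (a point): Centre of the charger's mouth, 50 mm along -x from its origin, 18 mm above the worktop; its axes are the charger's.
- herb_mill: Grey-green herb mill fixed to the worktop, 150 deep (x) x 160 wide (y) mm. Origin: centre of its underside; its front (own -x) faces roughly to the robot. Flat deck 50 mm high; on its rear, 40 mm along +x from the origin, a 76 mm wide glass jar, top at 104 mm. The battery bay opens in the front on the mill's right (-y); the toggle stands on the deck on its left (+y).
- bay_mouth (a point): Centre of the bay's mouth in the front face (mill x = -75, y = -35 mm), 18 mm above the worktop; axes are the mill's, x points into the bay. The bay is 48 wide x 42 high, 80 deep, without a floor: the battery slides on the worktop. Two black flared guides at the sides of the mouth reach about 14 mm in front of it.
- bay_end (a point): Centre of the stop at the far end of the bay, 80 mm behind bay_mouth, 18 mm above the worktop; same axes. The battery is fully home when its brass end face touches this stop.
- toggle (a joint): Angle of the toggle (rad): 0 = off, leaning 0.4 toward the mill's front (its -x, red dot); 0.8 = on, leaning 0.4 toward the rear (+x, green dot). Over-centre spring: pushed past 0.4 it snaps over by itself, short of that it falls back. About 1.5 N at the tip, 3 N halfway up.
- toggle_pivot (a point): The toggle's pivot, on the deck 50 mm above the worktop (mill x = -35, y = +42 mm); axes are the mill's. The toggle swings in the mill's x-z plane.
- toggle_tip (a point): Tip of the white toggle bat, 42 mm from the pivot; the bat is 8 mm thick at the foot and 14 mm near the tip.
- honey_jar: Bystander: honey jar with yellow lid, 64 wide, 98 high (mm); origin at the centre of its underside.
- spice_jar: Bystander: spice jar with green cap, 46 wide, 106 high (mm); origin at the centre of its underside.
- salt_shaker: Bystander: grey salt shaker, 44 wide, 90 high (mm); origin at the centre of its underside.
- flat_tin: Bystander: flat fish tin, 63 x 105 x 26 high (mm); origin at the centre of its underside.

How it is judged:
On the way, in this order (a step that is already met when the one before it is completed fails the run):
1. the battery is fully home in the mill's bay, brass end first, and let go, while the toggle is still off (x of battery_contacts in the frame of bay_end between -0.007 and 0.004 m and y of battery_contacts in the frame of bay_end between -0.01 and 0.01 m and z of battery_contacts in the frame of bay_end below 0.01 m and angle between the x axis of battery and the x axis of bay_end, either way round below 0.15 rad and contact force between the fingers and battery below 0.3 N and value of joint toggle below 0.2 rad), for 0.2 s.
2. the toggle is snapped over to on (value of joint toggle above 0.7 rad), for 0.2 s.
At the end, for the whole second after the job is handed in: The battery rests in the mill's bay with its brass end within 7 mm of the stop, and the toggle is on (0.7 rad or more) (x of battery_contacts in the frame of bay_end between -0.007 and 0.004 m and y of battery_contacts in the frame of bay_end between -0.01 and 0.01 m and z of battery_contacts in the frame of bay_end below 0.01 m and angle between the x axis of battery and the x axis of bay_end, either way round below 0.15 rad and value of joint toggle above 0.7 rad and linear speed of battery below 0.02 m/s); the robot touches nothing.
It fails at once if a bystander (honey jar, spice jar, salt shaker or fish tin) is moved by more than 30 mm or tipped over (distance of any of honey_jar, spice_jar, salt_shaker, flat_tin from where it was at the start of the episode above 0.03 m or angle between any of honey_jar, spice_jar, salt_shaker, flat_tin's own z axis and vertical above 0.6 rad).
It also fails if it takes over 54 s, if anything falls off the work surface, if the arm or the gripper's body presses on something with over 40 N, if the wrist force passes 120 N, or if a joint passes its speed limit or range.

## Working session

There is one attempt and no reset: what is moved stays moved. The work goes in short steps, Python scripts to look and compute and a tool call to move; the robot and the scene stay as the last step left them, time stands still between calls to the robot, and variables do not carry over. Pictures are saved under pics/ and viewed, at most 10 in all, crops included, and the job is handed in when it is done.

Besides the shell and the picture viewer there is one more tool, called after "Call:" as name(argument=value, ...), one argument or row to a line, values as JSON. step_arm: Moves the arm, as the interface text tells. Its arguments: {"type":"object","properties":{"moves":{"type":"array","items":{"type":"number"}},"grip_force":{"type":"number"}},"required":["moves"]}

```bash
mkdir -p pics; cat > h.py <<'E'
import numpy as np, cv2
from station import manip
from scipy.spatial.transform import Rotation as Ro
def cam(s):
    f=s["color"].shape[0]/2/np.tan(np.radians(s["fovy"])/2)
    return f
def world(s,st=None):
    """per-pixel world points from z_map"""
    f=cam(s);h,w=s["z_map"].shape
    K=np.array([[f,0,s["cx"]],[0,f,s["cy"]],[0,0,1.]])
    u,v=np.meshgrid(np.arange(w),np.arange(h))
    p=np.stack([u,v],-1).reshape(-1,1,2).astype(float)
    n=cv2.undistortPoints(p,K,np.array([s["k1"],0,0,0.])).reshape(h,w,2)
    d=np.dstack([n,np.ones((h,w))])
    P=d*s["z_map"][...,None]
    if "R" in s: R=np.array(s["R"]);W=(P-np.array(s["t"]))@R; o=-R.T@np.array(s["t"]); D=d@R
    else:
        M=np.array(s["mount"]);T=Ro.from_quat(st["tool_rot"]).as_matrix()
        A=T@M[:3,:3];o=T@M[:3,3]+np.array(st["tcp_pos"]);W=P@A.T+o;D=d@A.T
    return W,o,D
def onplane(o,D,z): return o+D*((z-o[2])/D[...,2:3])
E
python3 - <<'E'
from h import *
st=manip.sense();print(st)
ims=[]
for n in("scene","side","wrist"):
    s=manip.snapshot(n);np.savez(n+"0.npz",**s);cv2.imwrite(f"pics/{n}0.png",s["color"])
    print(n,s["fovy"],s["k1"],s["cx"],s["cy"],s.get("R"),s.get("t"),s.get("mount"))
E
```

```text
{'t': 0.0, 'q': array([ 1.06349158e+00,  5.28463538e-01,  1.43390999e+00,  1.19056289e-05,
        1.18140446e+00, -1.78502653e-01]), 'qd': array([-2.62907502e-04, -1.73750192e-04, -1.65488194e-03, -8.73527825e-04,
       -1.00565799e-03, -9.96025716e-05]), 'tau': array([-1.79057056e-04, -4.42359102e+01, -1.78022200e+01, -1.88273561e-04,
        8.38816253e-03,  4.96126191e-06]), 'tcp_pos': array([0.20151085, 0.59102665, 0.30293262]), 'tool_rot': array([ 1.63663619e-01,  9.86515598e-01, -1.02720582e-03, -3.72564958e-04]), 'force': array([ 0.03307086,  0.17618839, -0.06439604]), 'ft_torque': array([ 0.02014073, -0.024079  , -0.05245675]), 'gripper_force': 0.0, 'finger_gap': 1.0028717541156593}
scene 54.286956656102774 -0.003014989735586772 253.60271000385816 190.28059444127692 [[ 0.5237738  -0.85157273  0.02202039]
 [-0.41044849 -0.27493574 -0.86944947]
 [ 0.74645365  0.44635661 -0.49353088]] [-0.38433516  0.30282827  0.8713507 ] None
side 43.86272453378882 -0.023822665727192036 254.31432572702943 196.0073953600784 [[-0.36933295 -0.92928914  0.00385528]
 [-0.63602371  0.24974965 -0.73013626]
 [ 0.67754484 -0.27211543 -0.6832907 ]] [0.10560084 0.44297963 1.58685859] None
wrist 65.14299300919109 -0.03679219594115277 258.25476252547975 194.9136980603926 None None [[-2.74775171e-04 -9.64603594e-01 -2.63704059e-01  6.69589402e-02]
 [ 9.99999954e-01 -2.99445603e-04  5.33596130e-05 -1.12071674e-03]
 [-1.30435895e-04 -2.63704032e-01  9.64603632e-01 -7.02996323e-02]
 [ 0.00000000e+00  0.00000000e+00  0.00000000e+00  1.00000000e+00]]
```

View pics/scene0.png

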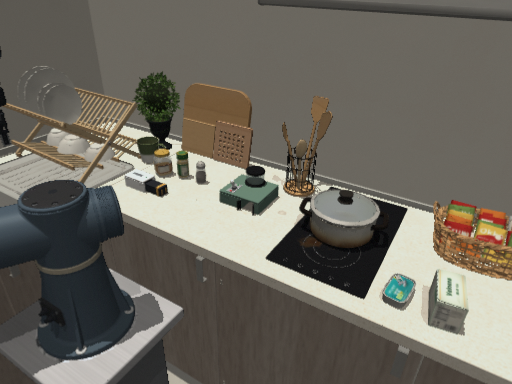

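View pics/side0.png

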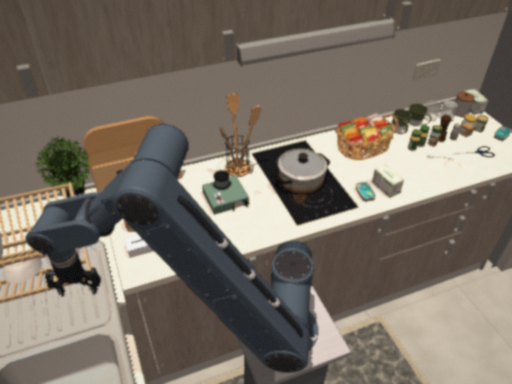

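The scene view shows the charger at about (140,180) with the battery's brass half at (156,187). The mill is at (250,192), the honey jar at (163,162), the spice jar at (183,163), the salt shaker at (201,172) and the tin far off at (399,290). In the side view the mill is clear at (226,195) and the arm hides the battery.

```bash
python3 - <<'E'
from h import *
s=dict(np.load("scene0.npz"));W,o,D=world(s)
def stat(n,box,zlo,zhi):
    x0,y0,x1,y1=box;w=W[y0:y1,x0:x1].reshape(-1,3);m=(w[:,2]>zlo)&(w[:,2]<zhi);w=w[m]
    r=cv2.minAreaRect((w[:,:2]*1000).astype(np.float32));print(n,len(w),w.mean(0).round(3),w.min(0).round(3),w.max(0).round(3),np.round(r[0]),np.round(r[1]),round(r[2],1))
stat("charger",(120,165,158,198),.042,.056)
stat("batt",(142,172,172,198),.03,.040)
stat("mill",(215,160,285,215),.044,.056)
stat("jar",(240,160,272,190),.09,.11)
stat("honey",(150,145,174,178),.085,.105)
stat("spice",(174,145,192,180),.09,.115)
stat("salt",(192,155,210,185),.075,.1)
st=manip.sense()
s=dict(np.load("wrist0.npz"));W,o,D=world(s,st);print(W[::128,::170].round(2).tolist())
E
```

```text
charger 233 [0.524 0.376 0.047] [0.491 0.329 0.042] [0.624 0.431 0.053] [556. 375.] [103. 131.] 84.0
batt 152 [0.521 0.298 0.035] [0.492 0.254 0.03 ] [0.551 0.339 0.04 ] [521. 297.] [85. 59.] 89.3
mill 829 [ 0.657 -0.026  0.05 ] [ 0.592 -0.101  0.044] [0.957 0.064 0.056] [776. -12.] [363. 165.] 2.1
jar 176 [ 0.705 -0.021  0.102] [ 0.675 -0.053  0.091] [0.746 0.017 0.108] [710. -18.] [70. 66.] 27.0
honey 117 [0.645 0.376 0.095] [0.619 0.347 0.085] [0.699 0.485 0.101] [672. 409.] [145.  58.] 53.1
spice 81 [0.669 0.29  0.101] [0.647 0.269 0.09 ] [0.694 0.315 0.107] [670. 292.] [44. 42.] 39.2
salt 42 [0.672 0.203 0.083] [0.659 0.191 0.075] [0.69  0.219 0.089] [675. 204.] [25. 31.] 77.1
[[[-0.59, -0.19, -0.88], [-0.04, 0.55, -0.07], [-0.12, 0.99, -0.74], [0.11, 0.92, 0.01]], [[-0.01, 0.12, -0.22], [0.12, 0.5, 0.0], [0.2, 0.72, -0.08], [0.25, 0.9, 0.0]], [[0.35, -0.75, -0.88], [0.39, 0.29, -0.3], [0.35, 0.66, -0.0], [0.43, 0.89, -0.0]]]
```

View pics/wrist0.png

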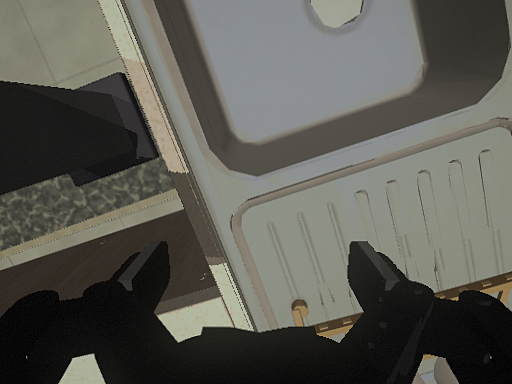

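The wrist view shows only the sink and drainer, so I'll move over the battery, tool y along world x.

Call:
step_arm(
  moves=[1,0.2,-0.2,0,-0.06,1,0.4,-0.4,0,-0.12,1,0.6,-0.55,0,-0.18,1,0.8,-0.72,0,-0.24],
)

```text
t: 0.65
tcp_pos: [0.3628, 0.4464, 0.3038]
tool_rot: [0.516, 0.857, -0.0, -0.0]
force: [0.6, 0.2, -1.1]
finger_gap: 0.999
gripper_force: 0.0
```

Call:
step_arm(
  moves=[1,0.25,-0.25,0,-0.05,1,0.5,-0.5,0,-0.1,1,0.8,-0.74,0,-0.154,1,0.8,-0.74,0,-0.154,1,0.8,-0.74,0,-0.154],
)

```text
t: 1.27
tcp_pos: [0.5237, 0.2976, 0.3035]
tool_rot: [0.706, 0.709, -0.0, 0.0]
force: [-1.1, 0.8, -0.3]
finger_gap: 1.001
gripper_force: 0.0
```

```bash
python3 - <<'E'
from h import *
st=manip.sense();print(st["t"],st["tcp_pos"],st["tool_rot"])
s=manip.snapshot("wrist");np.savez("w1.npz",st=[*st["tcp_pos"],*st["tool_rot"]],**s);cv2.imwrite("pics/w1.png",s["color"])
E
```

```text
1.275 [0.52369261 0.29760273 0.30348305] [ 7.05617297e-01  7.08593125e-01 -5.30759016e-06  1.16606481e-04]
```

View pics/w1.png

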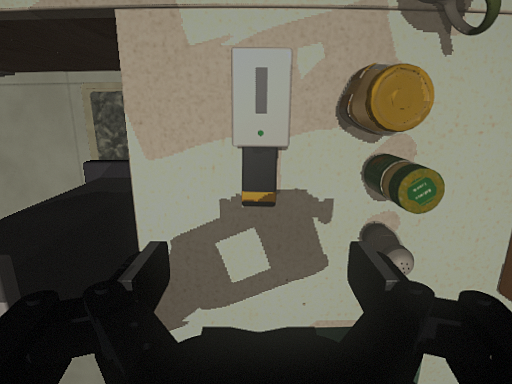

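The picture shows the charger at cols 232-291, rows 48-147. The battery's dark half runs down from it at cols 242-277, with the brass band at rows 192-206.

```bash
python3 - <<'E'
from h import *
s=dict(np.load("w1.npz"));st=dict(tcp_pos=s["st"][:3],tool_rot=s["st"][3:]);W,o,D=world(s,st)
z=W[...,2];sub=np.zeros(z.shape,bool);sub[140:225,215:305]=1
P=onplane(o,D,.036)
m=sub&(z>.031)&(z<.041);m=m&(W[...,0]<.57)
print("z med",np.median(z[m]))
def rect(m,P,n):
    m=cv2.morphologyEx(m.astype(np.uint8),cv2.MORPH_OPEN,np.ones((3,3)))
    l,lab,sx,_=cv2.connectedComponentsWithStats(m);m=lab==1+sx[1:,4].argmax()
    r=cv2.minAreaRect((P[m][:,:2]*1000).astype(np.float32));print(n,m.sum(),np.round(r[0],1),np.round(r[1],1),round(r[2],2));print(cv2.boxPoints(r).round(1).tolist())
rect(m,P,"batt")
P2=onplane(o,D,.048);sub[:]=0;sub[30:160,220:305]=1
rect(sub&(z>.043)&(z<.053),P2,"charger")
E
```

```text
z med 0.03609333367724013
batt 2056 [524.3 292.4] [69.9 39.8] 89.41
[[504.0, 257.6000061035156], [543.7999877929688, 257.20001220703125], [544.5999755859375, 327.1000061035156], [504.79998779296875, 327.5]]
charger 5855 [526.2 377.8] [98.4 61.5] 89.03
[[494.6000061035156, 329.1000061035156], [556.0999755859375, 328.0], [557.7999877929688, 426.5], [496.29998779296875, 427.5]]
```

Call:
step_arm(
  moves=[1,0.003,0.012,-0.3,-0.005,1,0.003,0.012,-0.6,-0.005,1,0.003,0.012,-0.85,-0.005,1,0.003,0.012,-0.85,-0.005],
)

```text
t: 1.82
tcp_pos: [0.5184, 0.302, 0.1301]
tool_rot: [0.709, 0.705, -0.005, -0.002]
force: [0.2, 0.0, 0.2]
finger_gap: 0.997
gripper_force: 0.0
```

Call:
step_arm(
  moves=[1,0,0,-0.2,0,1,0,0,-0.28,0,1,0,0,-0.28,0,0,0,0,-0.28,0,0,0,0,-0.28,0,0,0,0,-0.28,0,0,0,0,-0.28,0,0,0,0,-0.28,0,0,0,0,-0.28,0],
  grip_force=50,
)

```text
t: 2.95
tcp_pos: [0.5237, 0.3022, 0.0795]
tool_rot: [0.71, 0.704, 0.002, 0.001]
force: [0.4, 0.6, 6.4]
finger_gap: 0.461
gripper_force: 52.1
```

Call:
step_arm(
  moves=[0,0,-0.1,0,0,0,0,-0.2,0,0,0,0,-0.3,0,0,0,0,-0.4,0,0,0,0,-0.5,0,0,0,0,-0.55,0,0,0,0,-0.55,0.05,0,0,0,-0.55,0.15,0,0,0,-0.55,0.15,0],
)

```text
t: 4.08
tcp_pos: [0.5229, 0.1922, 0.109]
tool_rot: [0.71, 0.705, 0.001, 0.001]
force: [-0.2, -0.2, -3.6]
finger_gap: 0.459
gripper_force: 51.1
```

```bash
python3 - <<'E'
from h import *
st=manip.sense();print(st["t"],st["tcp_pos"],st["tool_rot"],st["force"],st["finger_gap"])
s=manip.snapshot("scene");np.savez("s1.npz",**s)
c=s["color"][130:230,100:300];w=manip.snapshot("wrist")["color"]
cv2.imwrite("pics/c1.png",np.vstack([cv2.resize(c,(512,256),interpolation=2),w[40:344]]))
W,o,D=world(s)
# mill: top deck and front edge
z=W[...,2];m=np.zeros(z.shape,bool);m[160:215,215:285]=1
m&=(z>.046)&(z<.054)&(W[...,0]<.78)&(W[...,1]>-.11)&(W[...,1]<.08)
m=cv2.morphologyEx(m.astype(np.uint8),cv2.MORPH_OPEN,np.ones((2,2)))>0
P=onplane(o,D,.05)[m]
r=cv2.minAreaRect((P[:,:2]*1000).astype(np.float32));print(m.sum(),r,cv2.boxPoints(r).round().tolist())
E
```

```text
4.075 [0.52286019 0.19221458 0.10898446] [0.70960086 0.70460297 0.00087328 0.0007132 ] [-0.15403234 -0.15600224 -3.63289828] 0.458698459320675
748 ((664.0478515625, -26.92333984375), (151.91908264160156, 160.33641052246094), 0.571353554725647) [[587.0, 52.0], [589.0, -108.0], [741.0, -106.0], [739.0, 54.0]]
```

View pics/c1.png

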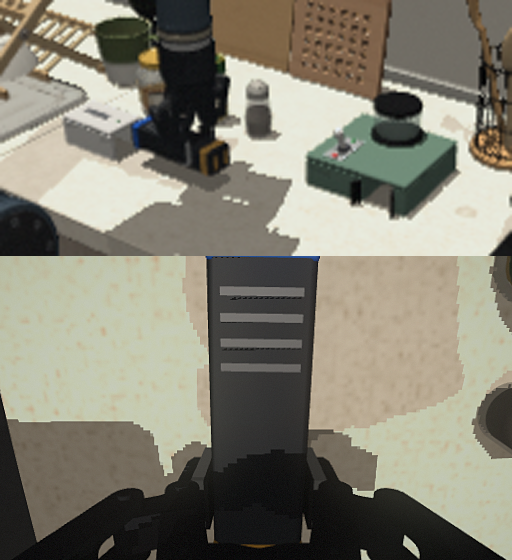

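The battery is out and held level. In the scene crop the mill front faces the robot, with the two black guides at crop (355,190) and (392,200) and the toggle at (343,140). Next I'll carry it high and turn 90°, offset in y so the wrist camera sees the mill.

Call:
step_arm(
  moves=[0,0,0,0.3,0,0,0.05,-0.1,0.5,0.05,0,0.1,-0.2,0.7,0.1,0,0.2,-0.3,0.7,0.15,0,0.3,-0.4,0.7,0.2,0,0.4,-0.46,0.7,0.25,0,0.485,-0.46,0.7,0.3,0,0.485,-0.46,0.7,0.35,0,0.485,-0.46,0.7,0.4,0,0.485,-0.46,0.7,0.45,0,0.485,-0.46,0.7,0.502,0,0.485,-0.46,0.7,0.502],
)

```text
t: 5.68
tcp_pos: [0.6187, 0.1001, 0.2465]
tool_rot: [0.001, 1.0, 0.0, -0.001]
force: [-0.3, 0.3, -3.4]
finger_gap: 0.461
gripper_force: 52.3
```

Call:
step_arm(
  moves=[0,0,0,0,0,0,0,0,0,0],
)

```text
t: 5.92
tcp_pos: [0.6193, 0.0999, 0.2476]
tool_rot: [0.001, 1.0, 0.0, -0.0]
force: [0.5, -0.0, -3.5]
finger_gap: 0.46
gripper_force: 52.3
```

```bash
python3 - <<'E'
from h import *
st=manip.sense();print(st["t"],st["tcp_pos"],st["tool_rot"],st["force"],st["finger_gap"])
s=manip.snapshot("wrist");np.savez("w2.npz",st=[*st["tcp_pos"],*st["tool_rot"]],**s);cv2.imwrite("pics/w2.png",s["color"])
W,o,D=world(s,st);z=W[...,2];m=(z>.046)&(z<.054)&(W[...,1]<.08)&(W[...,0]<.8)
m=cv2.morphologyEx(m.astype(np.uint8),cv2.MORPH_OPEN,np.ones((3,3)))
l,lab,sx,_=cv2.connectedComponentsWithStats(m);m=lab==1+sx[1:,4].argmax()
P=onplane(o,D,.05)[m]
r=cv2.minAreaRect((P[:,:2]*1000).astype(np.float32));print(m.sum(),np.median(z[m]),r,cv2.boxPoints(r).round(1).tolist())
E
```

```text
5.925 [0.61925241 0.09994198 0.24759324] [ 1.25142647e-03  9.99999183e-01  1.53480656e-05 -2.60747014e-04] [ 0.47988422 -0.0154134  -3.47424731] 0.4601821484456841
14273 0.05019488886474466 ((667.4471435546875, -21.03803253173828), (140.4438018798828, 154.6741180419922), 1.3265753984451294) [[595.5, 54.70000076293945], [599.0, -100.0], [739.4000244140625, -96.69999694824219], [735.9000244140625, 57.900001525878906]]
```

View pics/w2.png

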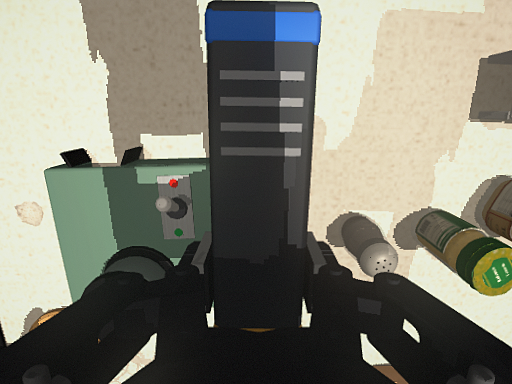

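The mill's front top edge runs from (45,170) to (208,158) with the guides at (75,156) and (132,155), and the toggle leans to the red dot at (163,204). I'll fit its front and right edges.

```bash
python3 - <<'E'
from h import *
s=dict(np.load("w2.npz"));st=dict(tcp_pos=s["st"][:3],tool_rot=s["st"][3:]);W,o,D=world(s,st);z=W[...,2]
m=(z>.046)&(z<.054);P=onplane(o,D,.05)
def fit(pts):
    vx,vy,x,y=cv2.fitLine(np.float32(pts),cv2.DIST_HUBER,0,.01,.01).ravel();return np.array([vx,vy]),np.array([x,y])
fr=[P[np.where(m[150:190,c])[0][0]+150,c,:2] for c in range(50,200) if not 115<c<150 and m[150:190,c].any()]
d,p=fit(fr);d=d*np.sign(d[1]);print("front dir",d,"yaw deg",np.degrees(np.arctan2(-d[0],d[1])),p)
lf=[P[r,np.where(m[r,30:110])[0][0]+30,:2] for r in range(180,270) if m[r,30:110].any()]
e,q=fit(lf);e=e*np.sign(e[0]);print("right dir",e,"yaw",np.degrees(np.arctan2(e[1],e[0])),q)
A=np.array([d,-e]).T;t=np.linalg.solve(A,q-p);c=p+d*t[0];print("corner front-right",c)
ex=np.array([d[1],-d[0]]);ey=d
org=c+.075*ex+.08*ey;print("origin",org,"mouth",org-.075*ex-.035*ey,"end",org+.005*ex-.035*ey,"pivot",org-.035*ex+.042*ey)
# guides: black pixels above plane near
g=s["color"].max(2)<45
for a,b in((55,100),(115,150)):
    k=g[140:168,a:b]&(z[140:168,a:b]>.01);w=W[140:168,a:b][k];print("guide",len(w),w.mean(0),w.min(0),w.max(0))
# toggle, red/green dots
hsv=cv2.cvtColor(s["color"],cv2.COLOR_BGR2HSV)
for n,k in(("red",((hsv[...,0]<8)|(hsv[...,0]>172))&(hsv[...,1]>150)),("green",(hsv[...,0]>55)&(hsv[...,0]<80)&(hsv[...,1]>150))):
    k=k.copy();k[:,:150]=0;k[:,200:]=0;k[:165]=0;k[245:]=0;print(n,k.sum(),P[k].mean(0))
# battery in hand: top surface
hz=(W[...,2]>.17)&(W[...,2]<.24);hz[:, :190]=0;hz[:,340:]=0;hz[250:]=0
zb=np.median(z[hz]);r=cv2.minAreaRect((onplane(o,D,zb)[hz][:,:2]*1000).astype(np.float32));print("batt",zb,r)
for rr in (20,60,120,180,220):
    cs=np.where(hz[rr])[0];print(rr,W[rr,cs[2]],W[rr,cs[-3]])
E
```

```text
front dir [-0.02244685  0.99974805] yaw deg 1.2862176 [ 0.5979536  -0.02490374]
right dir [0.99990326 0.01390756] yaw 0.7968703 [ 0.6548377  -0.09771292]
corner front-right [ 0.5996056  -0.09848113]
origin [ 0.67279094 -0.01681778] mouth [ 0.5985955  -0.05349248] end [ 0.67857534 -0.05169673] pivot [0.636857 0.024386]
guide 346 [ 0.59336186 -0.08125504  0.02893606] [ 0.55196792 -0.09758659  0.01004698] [0.60386642 0.09904366 0.31792994]
guide 215 [ 0.59087379 -0.0245901   0.02981776] [ 0.55196792 -0.03086859  0.0100431 ] [0.59853614 0.09904366 0.31792994]
red 55 [0.61335948 0.02097911 0.05      ]
green 42 [0.66182452 0.02213241 0.05      ]
batt 0.2042357621966024 ((560.4607543945312, 100.03118896484375), (58.34446334838867, 91.4787826538086), 89.82048797607422)
20 [0.52081981 0.08161553 0.20410574] [0.5208146  0.1197384  0.20379933]
60 [0.53364867 0.08174419 0.20376289] [0.5337505  0.11884809 0.20385327]
120 [0.55437584 0.08114525 0.20307717] [0.55446435 0.11900687 0.20358718]
180 [0.57707892 0.08103622 0.20369496] [0.57718019 0.11838721 0.20372202]
220 [0.59356184 0.08073321 0.2037655 ] [0.59368463 0.11785005 0.20373237]
```

Call:
step_arm(
  moves=[0,-0.2,-0.25,0,0.012,0,-0.4,-0.5,0,0.012,0,-0.6,-0.772,0,0.012,0,-0.6,-0.772,-0.2,0.012,0,-0.6,-0.772,-0.45,0.012,0,-0.6,-0.772,-0.7,0.012,0,-0.6,-0.772,-0.78,0.012,0,-0.6,-0.772,-0.82,0.012,0,-0.6,-0.772,-0.82,0.012,0,-0.6,-0.772,-0.82,0.012],
)

```text
t: 7.22
tcp_pos: [0.5003, -0.0547, 0.0853]
tool_rot: [-0.018, 1.0, -0.001, 0.001]
force: [-0.2, 0.2, -3.3]
finger_gap: 0.462
gripper_force: 52.3
```

```bash
python3 - <<'E'
from h import *
st=manip.sense();print(st["t"],st["tcp_pos"],st["tool_rot"],st["force"])
s=manip.snapshot("wrist");W,o,D=world(s,st);z=W[...,2]
hz=(z>.03)&(z<.05);hz[:,:190]=0;hz[:,340:]=0
for rr in (20,60,120,180,220):
    cs=np.where(hz[rr])[0];print(rr,W[rr,cs[2]],W[rr,cs[-3]])
E
```

```text
7.225 [ 0.50030249 -0.0546676   0.08528737] [-1.83444838e-02  9.99830568e-01 -5.30021903e-04  1.42657925e-03] [-0.21571174  0.15571979 -3.28477167]
20 [ 0.40280629 -0.07684352  0.04161648] [ 0.40115902 -0.03836391  0.04077669]
60 [ 0.41556427 -0.07625833  0.04103315] [ 0.41427869 -0.03919787  0.04150416]
120 [ 0.43629285 -0.07585627  0.04162751] [ 0.43494325 -0.03804059  0.0402213 ]
180 [ 0.45902522 -0.07524732  0.04121458] [ 0.45777327 -0.03781266  0.04068967]
220 [ 0.47551938 -0.07490573  0.04132923] [ 0.47436733 -0.03770234  0.04075787]
```

Well aligned. I'll insert as far as the fingers allow, then release.

Call:
step_arm(
  moves=[0,0.1,0.002,-0.012,0,0,0.2,0.004,-0.02,0,0,0.31,0.006,-0.025,0,0,0.31,0.006,-0.025,0],
)

```text
t: 7.78
tcp_pos: [0.5637, -0.0537, 0.0802]
tool_rot: [-0.019, 1.0, -0.001, 0.003]
force: [0.6, 0.4, -2.3]
finger_gap: 0.459
gripper_force: 52.4
```

Call:
step_arm(
  moves=[1,0,0,0,0,1,0,0,0,0,1,0,0,0,0,1,0,0,0.01,0,1,-0.15,-0.003,0.01,0,1,-0.3,-0.006,0.01,0,1,-0.41,-0.008,0.01,0,1,-0.41,-0.008,0.01,0],
)

```text
t: 8.78
tcp_pos: [0.4776, -0.0546, 0.081]
tool_rot: [-0.018, 1.0, 0.001, -0.001]
force: [1.1, -0.5, -0.1]
finger_gap: 1.0
gripper_force: 0.0
```

```bash
python3 - <<'E'
from h import *
st=manip.sense();print(st["t"],st["tcp_pos"],st["force"],st["finger_gap"])
s=manip.snapshot("wrist");cv2.imwrite("pics/w3.png",s["color"]);W,o,D=world(s,st);z=W[...,2]
hz=(z>.03)&(z<.045);hz[:,:150]=0;hz[:,380:]=0
rs=np.where(hz[:,258])[0];print("tail",rs[:3],W[rs[2],258])
for rr in (40,80,120,160,200):
    cs=np.where(hz[rr])[0]
    if len(cs)>6: print(rr,W[rr,cs[2]],W[rr,cs[-3]])
E
```

```text
8.775 [ 0.47763593 -0.05455856  0.08098448] [ 1.05900624 -0.50693412 -0.14700953] 0.9997447210093923
tail [227 228 229] [ 0.45759954 -0.05632972  0.03263649]
```

View pics/w3.png

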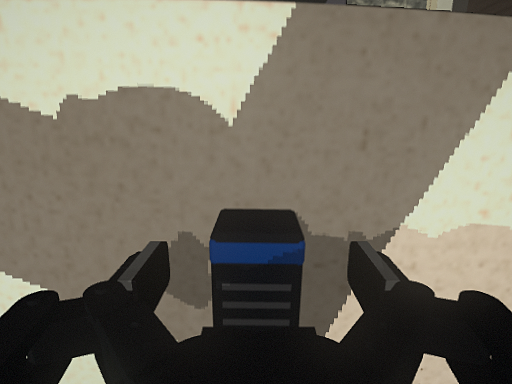

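The battery lies centred between the open pads, with its tail face at about row 230 and blue band at row 252. It has stayed in the mouth. Now I'll grip the tail and push.

Call:
step_arm(
  moves=[0,0,0,-0.005,0,0,0,0,-0.005,0,0,0,0,-0.005,0,0,0,0,-0.005,0,0,0,0,-0.005,0,0,0.08,0.002,-0.005,0,0,0.16,0.003,-0.005,0,0,0.24,0.005,-0.005,0,0,0.3,0.006,-0.005,0,0,0.3,0.006,-0.005,0],
)

```text
t: 10.07
tcp_pos: [0.538, -0.0534, 0.0801]
tool_rot: [-0.018, 1.0, 0.0, -0.002]
force: [-3.2, -0.8, 6.8]
finger_gap: 0.46
gripper_force: 52.2
```

Call:
step_arm(
  moves=[0,0.015,0,0,0,0,0.03,0,0,0,0,0.045,0.001,0,0,0,0.055,0.001,0,0,0,0.055,0.001,0,0],
)

```text
t: 10.7
tcp_pos: [0.545, -0.0527, 0.0801]
tool_rot: [-0.019, 1.0, 0.001, -0.006]
force: [-11.2, -2.0, 12.3]
finger_gap: 0.456
gripper_force: 53.2
```

Call:
step_arm(
  moves=[0,0.015,0,0,0,0,0.03,0,0,0,0,0.03,0,0,0],
)

```text
t: 11.08
tcp_pos: [0.5521, -0.0527, 0.0801]
tool_rot: [-0.018, 1.0, 0.001, -0.005]
force: [-8.6, -1.9, 11.1]
finger_gap: 0.463
gripper_force: 52.9
```

```bash
python3 - <<'E'
from h import *
st=manip.sense();print(st["t"],st["tcp_pos"],st["force"],st["ft_torque"])
s=manip.snapshot("wrist");W,o,D=world(s,st);z=W[...,2]
hsv=cv2.cvtColor(s["color"],cv2.COLOR_BGR2HSV);b=(hsv[...,0]>95)&(hsv[...,0]<125)&(hsv[...,1]>150);r,c=np.where(b);print("blue rows",r.min(),r.max(),c.min(),c.max())
for rr in range(r.min()-40,r.min()+20,4): print(rr,W[rr,258].round(4),end=";")
E
```

```text
11.075 [ 0.5520725  -0.0526895   0.08006295] [-8.56603557 -1.91868473 11.10348307] [-0.31612488  1.14064142 -0.06954894]
blue rows 232 379 1 510
192 [ 5.237e-01 -5.460e-02 -3.000e-04];196 [ 0.5255 -0.0546  0.0009];200 [ 5.28e-01 -5.45e-02 -3.00e-04];204 [ 0.5285 -0.0545  0.0055];208 [ 0.5282 -0.0545  0.0132];212 [ 0.5287 -0.0545  0.0177];216 [ 0.5289 -0.0545  0.0229];220 [ 0.5284 -0.0545  0.0297];224 [ 0.5292 -0.0545  0.0326];228 [ 0.53   -0.0545  0.0351];232 [ 0.5311 -0.0545  0.0367];236 [ 0.5328 -0.0544  0.0368];240 [ 0.5347 -0.0543  0.0365];244 [ 0.5367 -0.0543  0.0359];248 [ 0.5377 -0.0542  0.0378];
```

Call:
step_arm(
  moves=[0,0.01,0,0.005,0,0,0.025,0,0.005,0,0,0.04,0,0.005,0,0,0.04,0,0.005,0],
)

```text
t: 11.62
tcp_pos: [0.5532, -0.0527, 0.0801]
tool_rot: [-0.018, 1.0, 0.002, -0.013]
force: [-21.2, -7.9, 15.6]
finger_gap: 0.459
gripper_force: 53.6
```

```bash
cat > tail.py <<'E'
from h import *
st=manip.sense();print(st["t"],st["tcp_pos"],st["force"],st["finger_gap"])
s=manip.snapshot("wrist");W,o,D=world(s,st)
w=W[150:300,240:275].reshape(-1,3);w=w[(w[:,2]>.008)&(w[:,2]<.028)];print("tail face",len(w),np.median(w,0))
E
python3 tail.py
```

```text
11.625 [ 0.55324614 -0.05269975  0.08005671] [-21.18863763  -7.91607138  15.6067712 ] 0.4594297510197542
tail face 444 [ 0.52859943 -0.05486329  0.01859797]
```

Firm stop, and the tail face is where the stop predicts. I'll release and rise.

Call:
step_arm(
  moves=[0,-0.03,0,0,0,1,-0.03,0,0,0,1,-0.03,0,0,0,1,-0.03,0,0,0,1,-0.03,0,0.1,0,1,-0.03,0,0.4,0,1,-0.25,0,0.7,0,1,-0.25,0,0.7,0],
)

```text
t: 12.68
tcp_pos: [0.514, -0.0533, 0.2238]
tool_rot: [-0.018, 1.0, -0.001, 0.002]
force: [1.0, 0.4, -0.3]
finger_gap: 1.0
gripper_force: 0.0
```

```bash
python3 tail.py; python3 - <<'E'
from h import *
st=manip.sense();s=manip.snapshot("wrist");np.savez("w4.npz",st=[*st["tcp_pos"],*st["tool_rot"]],**s);cv2.imwrite("pics/w4.png",s["color"])
E
```

```text
12.675 [ 0.51397391 -0.05329584  0.22382553] [ 0.98979278  0.38337475 -0.28032389] 0.9997977611215275
tail face 208 [ 0.52818637 -0.05521139  0.01832027]
```

View pics/w4.png

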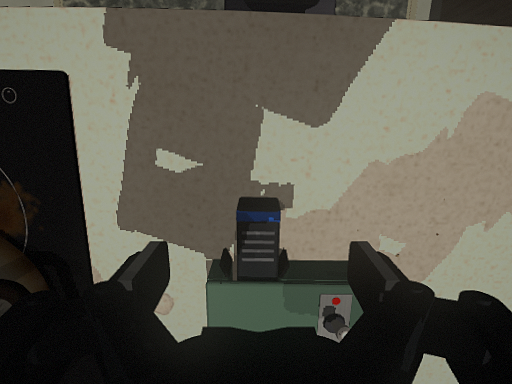

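The battery sits in the bay with its tail at (258,203). The mill's front is at row 278, and the toggle is still toward the red dot at about (336,318).

```bash
python3 - <<'E'
from h import *
s=dict(np.load("w4.npz"));st=dict(tcp_pos=s["st"][:3],tool_rot=s["st"][3:]);W,o,D=world(s,st)
w=W[240:300,205:350].reshape(-1,3);w=w[(w[:,2]>.012)&(w[:,2]<.045)]
for a,b in((-.1,-.09),(-.02,0),(0,.02)):
    k=w[(w[:,1]>a)&(w[:,1]<b)];print(a,len(k),np.median(k,0) if len(k) else None)
s=dict(np.load("w2.npz"));st=dict(tcp_pos=s["st"][:3],tool_rot=s["st"][3:]);W,o,D=world(s,st)
w=W[165:250,140:205].reshape(-1,3);w=w[(w[:,2]>.06)&(w[:,2]<.1)&(w[:,0]<.66)]
print("bat",len(w),w.min(0),w.max(0),w[w[:,2]>.08].mean(0))
E
```

```text
-0.1 168 [ 0.59946784 -0.09518669  0.0308178 ]
-0.02 351 [ 0.59758044 -0.01008997  0.02978566]
0 344 [0.59720764 0.01010293 0.02961406]
bat 284 [0.61584653 0.01487724 0.06008416] [0.63626168 0.02866455 0.09133923] [0.62175312 0.02299653 0.08693843]
```

Tail to front is 70.3 mm, so the battery is fully home. Now the toggle, using closed fingers: first to just in front of it.

Call:
step_arm(
  moves=[0,0.1,0.2,0,0,0,0.2,0.384,0,0,0,0.3,0.384,0,0,0,0.3,0.384,0,0,0,0.3,0.384,0,0,0,0.3,0.384,0,0,0,0.3,0.384,-0.2,0,0,0.3,0.384,-0.379,0,0,0.35,0.384,-0.379,0,0,0.35,0.384,-0.379,0],
)

```text
t: 14.02
tcp_pos: [0.5862, 0.0228, 0.1463]
tool_rot: [-0.018, 1.0, -0.0, 0.002]
force: [-0.0, 0.2, 0.9]
finger_gap: -0.002
gripper_force: 0.0
```

Call:
step_arm(
  moves=[0,0.06,0.003,0,0,0,0.12,0.003,0,0,0,0.17,0.005,0,0,0,0.21,0.005,0,0,0,0.23,0.005,0,0,0,0.23,0.005,0,0],
)

```text
t: 14.78
tcp_pos: [0.6306, 0.0243, 0.1449]
tool_rot: [-0.018, 1.0, 0.0, -0.0]
force: [-0.2, 0.2, 0.1]
finger_gap: -0.002
gripper_force: 0.0
```

Call:
step_arm(
  moves=[0,-0.1,0,0,0,0,-0.3,0,0.2,0,0,-0.5,0,0.4,0,0,-0.5,0,0.4,0,0,-0.5,0,0.4,0],
)

```text
t: 15.4
tcp_pos: [0.5309, 0.0242, 0.2253]
tool_rot: [-0.018, 1.0, -0.0, 0.001]
force: [-0.4, 0.6, -0.4]
finger_gap: 0.0
gripper_force: 0.0
```

```bash
python3 - <<'E'
from h import *
st=manip.sense();s=manip.snapshot("wrist");W,o,D=world(s,st);a=s["color"]
b=manip.snapshot("scene");cv2.imwrite("pics/f.png",np.vstack([a[180:],cv2.resize(b["color"][140:225,190:310],(512,363),interpolation=2)]))
for n,V in(("wrist",W),("scene",world(b)[0])):
    w=V.reshape(-1,3);w=w[(w[:,2]>.07)&(w[:,2]<.1)&(w[:,0]<.67)&(w[:,0]>.6)&(w[:,1]>0)&(w[:,1]<.05)];print(n,len(w),w.mean(0) if len(w) else "")
w=W.reshape(-1,3);w=w[(w[:,2]>.008)&(w[:,2]<.028)&(abs(w[:,1]+.055)<.012)&(w[:,0]<.56)];print("tail",len(w),np.median(w,0) if len(w) else "")
print(st["t"],st["tcp_pos"],st["force"])
E
```

```text
wrist 57 [0.64272333 0.02532504 0.07555651]
scene 23 [0.64423812 0.02179642 0.07956419]
tail 125 [ 0.5281094  -0.05493132  0.01822755]
15.4 [0.5309483  0.02419894 0.22534241] [-0.44839368  0.57326574 -0.43098723]
```

View pics/f.png

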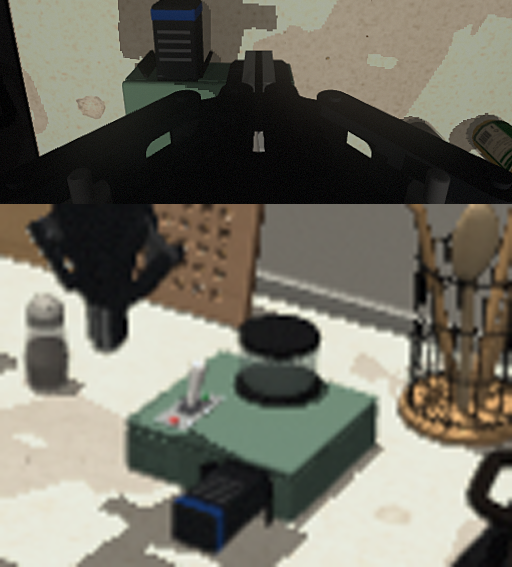

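The toggle now leans to the rear, with the red dot exposed at (173,420). Its upper part is at x=0.644, behind the pivot at 0.637, and the battery tail hasn't moved. Handing in.

```bash
python3 -c "
from station import manip
print(manip.sign_off())"
```

```text
the job is handed in; nothing more can be done
None
```

The battery is fully home in the mill's bay, brass end first, and released. The toggle is snapped on, and the job was handed in at about 15.5 s with the arm clear; no verdict was shown.

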